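# Park the inspection camera and fit its spring lens cap

## Task

Park the inspection camera: push its leaning head upright against its stop, then pinch the two tabs of the loose lens cap, set the cap on the lens and let the tabs spring out under the lens rim, so that the cap sits flush and locked. Never touch the lens glass, and leave the tape roll, the bottle and the solder spool where they stand.

Things in the scene. Friction and masses are not known exactly. Their poses are not given: they have to be found in the camera images.
- stand: fixed aluminium stand of the inspection camera: base plate 110 x 140 x 10 mm on the bench, two upright cheeks 8 mm thick (104 mm apart inside) up to 102 mm high, a black clamp knob on the +y cheek (out to y = 82 mm). Origin: centre of the underside of the base. The head's hinge axis runs along the stand's y axis, 85 mm above the origin. The head leans towards the stand's -x side
- camera_head (a joint): hinge of the camera head: 0 = upright, lens facing straight up, against the stop; grows as the head leans towards the stand's -x side (1.15 rad at most). Stiff (about 0.35 N m of friction): it stays where it is left and takes about 5 N to push at the rim; it cannot go past upright
- lens_rim (a point): centre of the flat front rim of the black lens, 95 mm from the hinge axis along the lens (180 mm above the bench when upright); z points out of the lens along its axis. Rim outside diameter 89 mm, the same for the 36 mm of the lens barrel behind it; clear bore 72 mm; the inward lip is 4 mm thick, and below it a groove of 83 mm diameter takes the tabs' noses
- lens_glass: front glass of the lens, 68 mm across, recessed 14 mm below the rim; fixed in the head. Origin: centre of its underside
- lens_cap: loose black round lens cap, right side up on the bench, 0.11 kg. Origin: centre of its underside, z up. Tapered spigot 69 mm diameter, 11 mm deep; flange 87 mm diameter, z = 11 to 16 mm; on top two upright grey finger tabs, one at each end of its x axis, each 28 mm wide (y), up to z = 46 mm; 50 mm over their outer faces, 38 mm pinched to their stops
- cap_grip (a point): point on the cap's axis between the finger tabs, 40 mm above the cap's underside (24 mm above the flange, 6 mm below the tab tops); x along the pinch direction
- cap_seat (a point): point on the cap's axis at the underside of the flange (11 mm above the cap's underside): it meets the lens_rim point when the cap is home
- tab_a (a joint): sprung tab at the cap's +x end: 0 = sprung out, 0.006 m = pinched to its stop; about 3.5 N when out, 8 N at the stop. Its nose below the flange (z = 3 to 6 mm of the cap) stands out to 39 mm from the axis when free, 33 mm when pinched: the cap enters the bore only with both tabs pinched home
- tab_b (a joint): sprung tab at the cap's -x end, the same with its own nose on that side
- tape_roll: bystander: amber tape roll lying flat, 68 mm diameter, 12 mm high; origin under its centre
- ipa_bottle: bystander: white bottle with a blue screw cap at the back of the bench, 60 mm diameter, 136 mm high; origin under its centre
- spool_c: bystander: spool of solder at the back, 53 mm diameter, 58 mm high; origin under its centre

How it is judged:
By the outcome, as a careful person would: the job done as asked, in the order asked, and still so for the second after the job is handed in, with the robot touching nothing.
It also fails if it takes over 58 s, if anything falls off the work surface, if the arm or the gripper's body presses on something with over 40 N, if the wrist force passes 120 N, or if a joint passes its speed limit or range.

## Robot

A 6-joint arm with a two-finger parallel gripper is mounted at the origin on a cart in front of the work surface, level with it; the furniture and walls round the work are solid. World frame = base frame: x ahead of the robot, y to its left, z up, the work surface at z = 0. Lengths are in m, angles in rad, forces in N, time in s.
With the tool pointing down it reaches from about 0.3 to 0.775 m from the base axis. Payload 14.6 kg.
Tool frame: the origin (TCP) lies at the very end of the fingers, on their centre line; the grasp point (between the pads) lies 19 mm behind it (bot.hold_point_z is the distance from the TCP to the grasp point, in m); z points along the fingers, y is the line along which they close (so a half turn about z gives the same grasp; the last joint's range is limited). The gripper opens to 94 mm and grips with 3 to 60 N. Pads are 16 mm wide; open, the fingers measure 119 mm over their backs; the gripper's body (75 mm by 177 mm) begins 78 mm behind the grasp point.
Start: joints at [1.047, 0.3, 1.521, -0, 1.321, -0.067], TCP at [0.243, 0.494, 0.169] pointing down, gripper open.
Joint ranges: [-3.03, 3.03], [-0.79, 2.21], [0.23, 2.52], [-1.04, 4.18], [0, 3.07], [-2.55, 2.55]. Speed limits (rad/s): [2.22, 2.22, 2.57, 3.14, 3.14, 3.14].

## Interface

Orientations are given as a unit quaternion [w, x, y, z].
In Python, from workcell import sensors, viewer, ticket, bot gives the robot as it stands.
- The arm moves only by the shell command python3 -m inch 'ROWS' [FORCE]. ROWS is JSON, one flat list of numbers, 5 for each row, row after row: the opening, from -1 (shut) to 1 (fully open), so that 0 is half open, then the shift along the world's x, y, z in m, then the turn about the world's z in rad. In form: [hand, x, y, z, spin, hand, x, y, z, spin, ...]. A call has exactly 10 rows; each row is the pose to reach, as a shift and turn from the pose commanded when the call began; what a row does not reach only later rows make up. A row lasts 1/12 s, in which the tool goes at most 41.7 mm and 7.16 degrees, less where a joint would pass 70% of its speed; a pose out of reach is approached as far as the arm can. A call with a gripper value outside its range is refused whole. The fingers move at their own pace and stop on an object; FORCE is the grip in N (left out, the last holds). Time passes only in rows, so rows that repeat a pose let the fingers close, or fill a call up. It gives the time, the measured TCP pose, the force, the opening and the grip force at its end, in the units of the state.
- sensors.observe(): the state, without advancing time (a new reading comes with each control period).
- viewer.grab_frame(name): name is "side" or "top"; returns a dict with "image" (420x560x3 uint8, red, green, blue), "vertical_fov" (degrees; the focal length in pixels is half the picture's height over the tangent of half this angle, whatever the lens; pixels are square), "cx", "cy" (the principal point, pixels), "R" (3x3) and "t" (3): a world point X has camera coordinates R X + t. Camera axes: x right, y down, z forward; pixel columns grow to the right and rows downward; lengths in m; the calibration is good to about 2 mm. A picture is of the moment at which its call begins. There is no depth.
- ticket.hand_in(): hands the job in; it is judged then, once.
The state is a dict: "clock": time; "qpos": joint angles; "qvel": joint speeds; "tau": joint torques, N m; "ee_pos": TCP position; "orientation": TCP orientation; "force": force on the tool from outside, world axes, zero at the start; "torque": the same for the moment, N m; "finger_gap": opening from 0.0 (shut) to 1.0 (fully open); "finger_force": force on a finger pad.
Only numpy, scipy, OpenCV 4.12 (cv2) and the standard library are available. Lean on these libraries where they do the work, as an engineer would, in place of code of your own. Each camera call takes 0.05 s, during which the arm holds its last target. There are 200 camera calls.

## Working session

There is one attempt and no reset: what is moved stays moved. The work goes in short steps, Python scripts to look and compute and a shell command to move; the robot and the scene stay as the last step left them, time stands still between calls to the robot, and variables do not carry over. Pictures are saved under pics/ and viewed, at most 10 in all, crops included, and the job is handed in when it is done.

```bash
ls; mkdir -p pics
cat > h.py <<'E'
import numpy as np, cv2
from workcell import sensors, viewer, ticket, bot
def grab(n):
    f=viewer.grab_frame(n); f['f']=f['image'].shape[0]/2/np.tan(np.radians(f['vertical_fov'])/2)
    f['R']=np.array(f['R']); f['t']=np.array(f['t']); f['C']=-f['R'].T@f['t']; return f
def ray(f,u,v):
    d=f['R'].T@np.array([(u-f['cx'])/f['f'],(v-f['cy'])/f['f'],1]); return d/np.linalg.norm(d)
def onz(f,u,v,z):
    d=ray(f,u,v); return f['C']+d*(z-f['C'][2])/d[2]
def proj(f,X):
    c=f['R']@np.array(X)+f['t']; return np.array([c[0]/c[2]*f['f']+f['cx'],c[1]/c[2]*f['f']+f['cy']])
def save(f,name,crop=None,s=1):
    im=f['image'][...,::-1]
    if crop: im=im[crop[1]:crop[3],crop[0]:crop[2]]
    cv2.imwrite('pics/'+name,cv2.resize(im,None,fx=s,fy=s,interpolation=cv2.INTER_CUBIC))
E
python3 - <<'E'
from h import *
for n in('top','side'):
    f=grab(n); save(f,n+'1.png'); print(n,f['C'],f['f'],f['cx'],f['cy'],f['R'].round(3).tolist())
print(sensors.observe())
E
```

```text
pics
top [ 0.54140512 -0.06253439  1.33971504] 541.7687251853517 284.176881233026 207.62151454209646 [[-0.029, -1.0, -0.006], [-0.996, 0.029, -0.089], [0.09, 0.003, -0.996]]
side [0.4249412  0.76925803 0.68495666] 528.4267209607575 281.21987208708174 210.57992562111227 [[-0.966, -0.259, -0.007], [-0.137, 0.532, -0.835], [0.22, -0.806, -0.55]]
{'clock': 0.1, 'qpos': array([ 1.04740662e+00,  3.00418151e-01,  1.52149875e+00, -1.36111453e-05,
        1.32071285e+00, -6.65701071e-02]), 'qvel': array([-1.78400449e-04, -2.02621745e-03,  6.90120476e-05, -1.28254684e-03,
        2.42181056e-06,  8.42597834e-04]), 'tau': array([ 2.11484650e-03, -5.32649660e+01, -3.53284800e+01,  7.09625054e-02,
        2.34472216e-02, -7.09885126e-05]), 'ee_pos': array([0.24245971, 0.49337379, 0.16885022]), 'orientation': array([-1.44444336e-04,  2.26427238e-01,  9.74027945e-01, -4.98067457e-04]), 'force': array([-0.54606561, -0.49575055, -0.46661677]), 'torque': array([-0.0261882 ,  0.03751402,  0.00491498]), 'finger_force': 0.0, 'finger_gap': 0.9968803182845747}
```

View pics/top1.png

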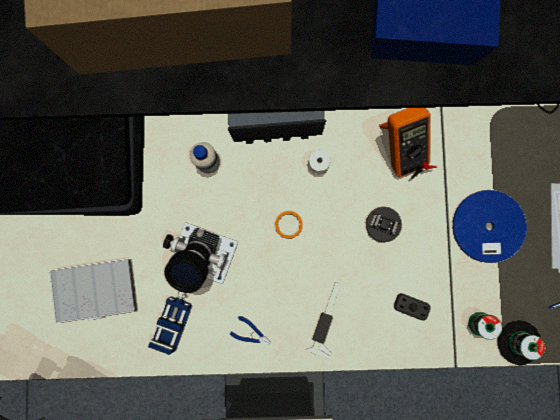

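View pics/side1.png

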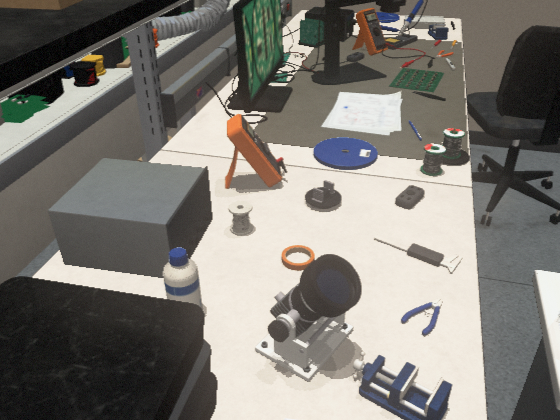

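The top view shows the cap at about (384,224), the leaning lens at about (187,270), the tape at (289,224), the spool at (319,161) and the bottle at (204,156). In the side view the cap is at (323,195) and the lens at (330,285). I'll zoom in on the stand and the cap.

Run:
```python
from h import *
f=grab('top'); a=cv2.resize(f['image'][205:305,140:250,::-1],None,fx=4,fy=4,interpolation=cv2.INTER_CUBIC)
b=cv2.resize(f['image'][195:255,355:415,::-1],None,fx=5,fy=5,interpolation=cv2.INTER_CUBIC)
g=grab('side'); c=cv2.resize(g['image'][170:220,295:355,::-1],None,fx=5,fy=5,interpolation=cv2.INTER_CUBIC)
o=np.zeros((550,760,3),np.uint8); o[:400,:440]=a; o[:300,440:740]=b; o[300:550,440:740]=c
cv2.imwrite('pics/z1.png',o)
save(g,'z2.png',(240,230,380,390),3.6)
```

```text
(no output)
```

View pics/z1.png

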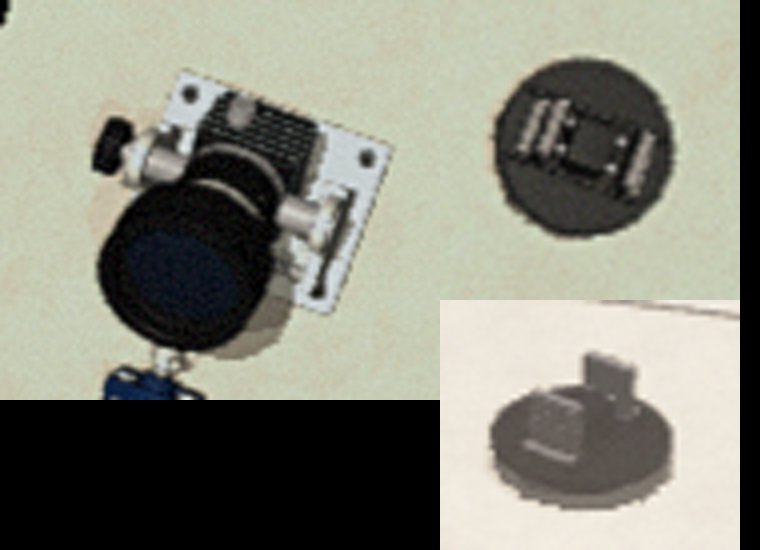

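View pics/z2.png

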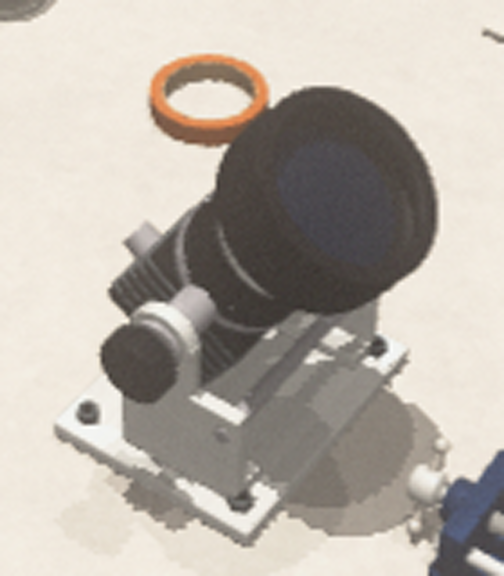

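The base corners in the top view are at about (185,222), (238,242) and (222.5,283). The tabs pinch along an image direction about 20° down-right. Next I'll work out the numbers.

Run:
```python
from h import *
f=grab('top'); g=grab('side')
A,B,C=[onz(f,*p,.01)[:2] for p in((185,222),(238.2,242),(222.5,283))]
print('edges',np.linalg.norm(A-B),np.linalg.norm(B-C)); o=(A+C)/2
y=(A-B)/np.linalg.norm(A-B); x=np.array([y[1],-y[0]]); print('stand',o,'x',x,'yaw',np.degrees(np.arctan2(x[1],x[0])))
# lens leaning: rim outline, dark blob -> head tilt from rim centre pixel
for p in((140+187/4,205+258/4),): print('rimctr at z .14,.15:',onz(f,*p,.14)[:2],onz(f,*p,.15)[:2], [(((onz(f,*p,z)[:2]-o)@x).round(4),((onz(f,*p,z)[:2]-o)@y).round(4)) for z in(.13,.14,.15)])
# cap flange
def cap(f,box):
    im=cv2.cvtColor(f['image'],cv2.COLOR_RGB2GRAY); m=np.zeros_like(im); x0,y0,x1,y1=box
    m[y0:y1,x0:x1]=(im[y0:y1,x0:x1]<140)*255
    c=max(cv2.findContours(m,cv2.RETR_EXTERNAL,cv2.CHAIN_APPROX_NONE)[0],key=cv2.contourArea); return c,im
c,im=cap(f,(355,195,415,255)); (u,v),r=cv2.minEnclosingCircle(c); e=cv2.fitEllipse(cv2.convexHull(c)); print('cap px',e,r)
p=onz(f,*e[0],.0135); print('cap',p,'dia',e[1][1]/f['f']*(f['C'][2]-.016), e[1][0]/f['f']*(f['C'][2]-.016))
m=np.zeros_like(im); cv2.circle(m,(int(e[0][0]),int(e[0][1])),16,255,-1)
vv=np.argwhere((im>80)&(m>0))[:,::-1].astype(np.float32); R=cv2.minAreaRect(vv); print('tabs',R,len(vv))
```

```text
edges 0.14025631285721224 0.10650048528688298
stand [0.55691832 0.14163859] x [ 0.92604474 -0.37741375] yaw -22.173575911744873
rimctr at z .14,.15: [0.51880783 0.1595172 ] [0.51899618 0.15766633] [(np.float64(-0.0429), np.float64(0.0038)), (np.float64(-0.042), np.float64(0.0022)), (np.float64(-0.0412), np.float64(0.0005))]
cap px ((383.1299743652344, 224.24139404296875), (36.11393356323242, 36.665977478027344), 56.57466506958008) 18.45521354675293
cap [ 0.61271079 -0.29962068  0.0135    ] dia 0.08958676205257857 0.08823794142269235
tabs ((384.187744140625, 222.96478271484375), (25.993818283081055, 12.268112182617188), 21.370620727539062) 111
```

Run:
```python
from h import *
f=grab('top'); g=grab('side')
o=np.array([.5569,.1416]); yaw=-.375; x=np.array([np.cos(yaw),np.sin(yaw)]); y=np.array([-x[1],x[0]])
def blue(f,box):
    im=f['image'].astype(int); m=np.zeros(im.shape[:2],np.uint8); x0,y0,x1,y1=box
    s=im[y0:y1,x0:x1]; m[y0:y1,x0:x1]=((s[...,2]-s[...,0]>12)&(s.sum(2)<230))*255
    m=cv2.morphologyEx(m,cv2.MORPH_OPEN,np.ones((3,3)))
    c=max(cv2.findContours(m,cv2.RETR_EXTERNAL,cv2.CHAIN_APPROX_NONE)[0],key=cv2.contourArea); return cv2.fitEllipse(c)
a=blue(f,(160,245,215,292)); b=blue(g,(305,255,362,320)); print(a,b)
d1,d2=ray(f,*a[0]),ray(g,*b[0])
k=np.linalg.lstsq(np.c_[d1,-d2],g['C']-f['C'],rcond=None)[0]; P,Q=f['C']+k[0]*d1,g['C']+k[1]*d2; M=(P+Q)/2
print(P,Q,'stand',(M[:2]-o)@x,(M[:2]-o)@y,M[2], 'theta',np.arctan2(-(M[:2]-o)@x,M[2]-.085),'r',np.hypot((M[:2]-o)@x,M[2]-.085))
for th in (.6,.7,.8,.9):
    s,c=np.sin(th),np.cos(th); X=-(95*s+44.5*c)/1e3; Z=.085+(95*c-44.5*s)/1e3; W=o+x*X
    print(th,X,Z,proj(f,[*W,Z]),proj(g,[*W,Z]))
```

```text
Traceback (most recent call last):
ValueError: max() iterable argument is empty
```

Run:
```python
from h import *
f=grab('top'); g=grab('side')
print(f['image'][266:282:4,180:192:4].tolist(), g['image'][282,310:360:6].tolist())
o=np.array([.5569,.1416]); yaw=-.375; x=np.array([np.cos(yaw),np.sin(yaw)]); y=np.array([-x[1],x[0]])
def blue(f,box):
    im=cv2.GaussianBlur(f['image'],(5,5),0).astype(int); m=np.zeros(im.shape[:2],np.uint8); x0,y0,x1,y1=box
    s=im[y0:y1,x0:x1]; m[y0:y1,x0:x1]=((s[...,2]-s[...,0]>7)&(s.sum(2)<230))*255
    c=max(cv2.findContours(m,cv2.RETR_EXTERNAL,cv2.CHAIN_APPROX_NONE)[0],key=cv2.contourArea); return cv2.fitEllipse(c)
a=blue(f,(160,245,215,292)); b=blue(g,(305,255,362,320)); print(a,b)
d1,d2=ray(f,*a[0]),ray(g,*b[0])
k=np.linalg.lstsq(np.c_[d1,-d2],g['C']-f['C'],rcond=None)[0]; P,Q=f['C']+k[0]*d1,g['C']+k[1]*d2; M=(P+Q)/2
print(P,Q,'stand',(M[:2]-o)@x,(M[:2]-o)@y,M[2], 'theta',np.arctan2(-(M[:2]-o)@x,M[2]-.085),'r',np.hypot((M[:2]-o)@x,M[2]-.085))
for th in (.6,.7,.8,.9):
    s,c=np.sin(th),np.cos(th); X=-(95*s+44.5*c)/1e3; Z=.085+(95*c-44.5*s)/1e3; W=o+x*X
    print(th,X,Z,proj(f,[*W,Z]),proj(g,[*W,Z]))
```

```text
[[[19, 18, 32], [11, 21, 32], [22, 31, 34]], [[19, 23, 33], [17, 23, 33], [13, 17, 34]], [[18, 25, 29], [19, 24, 30], [23, 24, 36]], [[20, 19, 30], [8, 16, 25], [13, 16, 25]]] [[77, 70, 65], [77, 70, 66], [75, 73, 78], [75, 72, 78], [73, 71, 76], [76, 74, 78], [81, 77, 79], [81, 73, 66], [84, 76, 71]]Traceback (most recent call last):
  File "<stdin>", line 9, in <module>
  File "<stdin>", line 8, in blue
ValueError: max() iterable argument is empty
```

Run:
```python
from h import *
f=grab('top'); g=grab('side')
o=np.array([.5569,.1416]); yaw=-.375; x=np.array([np.cos(yaw),np.sin(yaw)]); y=np.array([-x[1],x[0]])
def blue(f,box,t):
    im=cv2.GaussianBlur(f['image'],(5,5),0).astype(int); m=np.zeros(im.shape[:2],np.uint8); x0,y0,x1,y1=box
    s=im[y0:y1,x0:x1]; m[y0:y1,x0:x1]=((s[...,2]-s[...,0]>t)&(s.sum(2)<270))*255
    c=max(cv2.findContours(m,cv2.RETR_EXTERNAL,cv2.CHAIN_APPROX_NONE)[0],key=cv2.contourArea); return cv2.fitEllipse(c)
a=blue(f,(160,245,215,292),5); b=blue(g,(305,255,362,320),-3); print(a,b)
d1,d2=ray(f,*a[0]),ray(g,*b[0])
k=np.linalg.lstsq(np.c_[d1,-d2],g['C']-f['C'],rcond=None)[0]; P,Q=f['C']+k[0]*d1,g['C']+k[1]*d2; M=(P+Q)/2
print(P,Q,'stand',(M[:2]-o)@x,(M[:2]-o)@y,M[2], 'theta',np.arctan2(-(M[:2]-o)@x,M[2]-.085),'r',np.hypot((M[:2]-o)@x,M[2]-.085))
for th in (.6,.7,.8,.9):
    s,c=np.sin(th),np.cos(th); X=-(95*s+44.5*c)/1e3; Z=.085+(95*c-44.5*s)/1e3; W=o+x*X
    print(th,X,Z,proj(f,[*W,Z]),proj(g,[*W,Z]))
```

```text
((185.04322814941406, 273.1570739746094), (19.002965927124023, 29.285654067993164), 119.21558380126953) ((333.0397644042969, 285.6289367675781), (24.824905395507812, 36.29916000366211), 142.12704467773438)
[0.51110192 0.16198437 0.14741085] [0.50986834 0.16181276 0.14740989] stand -0.05062419359624371 0.0018874761543531647 0.14741037197725404 theta 0.6815030377887409 r 0.08036083316895849
0.6 -0.09036846983600905 0.13828029335034037 [180.2637828  290.72250372] [355.67641765 299.98573969]
0.7 -0.09523615762174037 0.12899232070994915 [180.30801839 292.54412952] [358.07688824 305.90116918]
0.8 -0.09915227720140352 0.11926479134295195 [180.54160233 293.92022196] [359.88410893 311.72605606]
0.9 -0.1020777000026555 0.10919489950729011 [180.95760921 294.84583999] [361.0829194  317.38847735]
```

The glass centre triangulates to a radius of 80 mm (81 expected), so the lean is about 0.68 rad. The tool needs a spin of about +0.07, both for pushing along the stand's x and for the cap. I'll shut the fingers and go behind the rim.

```bash
python3 -m inch '[-1,0.02,-0.03,0,0.01, -1,0.04,-0.06,0,0.02, -1,0.06,-0.09,0,0.03, -1,0.08,-0.12,0,0.04, -1,0.10,-0.15,0,0.05, -1,0.12,-0.18,0,0.06, -1,0.14,-0.21,0,0.07, -1,0.16,-0.24,0,0.07, -1,0.182,-0.275,0,0.07, -1,0.204,-0.308,0,0.07]' 20
python3 -m inch '[-1,0,0,0,0, -1,0,0,0,0, -1,0,0,-0.015,0, -1,0,0,-0.03,0, -1,0,0,-0.045,0, -1,0,0,-0.06,0, -1,0,0,-0.069,0, -1,0,0,-0.069,0, -1,0,0,-0.069,0, -1,0,0,-0.069,0]'
python3 - <<'E'
from h import *
s=grab('side'); t=grab('top')
cv2.imwrite('pics/p1.png',np.hstack([cv2.resize(q[...,::-1],(400,400)) for q in (s['image'][190:410,200:420],t['image'][190:340,120:270])]))
E
```

```text
clock: 1.43
ee_pos: [0.4473, 0.1838, 0.1696]
orientation: [0.0, 0.192, 0.981, 0.0]
force: [0.4, -0.3, 1.1]
finger_gap: 0.324
finger_force: 0.0
clock: 2.27
ee_pos: [0.4468, 0.1861, 0.1012]
orientation: [0.001, 0.192, 0.981, 0.0]
force: [-0.1, 0.1, 1.2]
finger_gap: 0.01
finger_force: 0.0
```

View pics/p1.png

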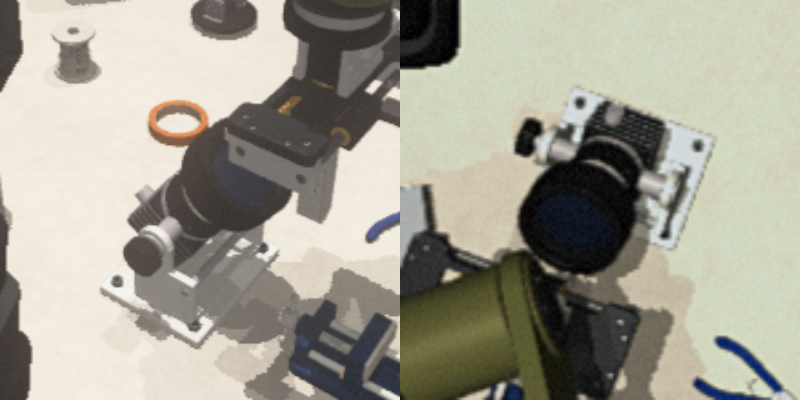

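The fingers sit just behind the rim and clear of the vise. I'll push along the arc of the rim.

```bash
python3 -m inch '[-1,0.004,-0.0016,0,0, -1,0.008,-0.003,0,0, -1,0.012,-0.0048,0,0, -1,0.015,-0.006,0,0, -1,0.018,-0.007,0.004,0, -1,0.021,-0.0083,0.009,0, -1,0.0243,-0.0096,0.016,0, -1,0.0275,-0.0108,0.020,0, -1,0.031,-0.0122,0.024,0, -1,0.0338,-0.0133,0.028,0]'
```

```text
clock: 3.2
ee_pos: [0.4809, 0.1721, 0.1289]
orientation: [0.0, 0.192, 0.981, 0.0]
force: [0.6, 0.1, 0.7]
finger_gap: 0.006
finger_force: 0.0
```

```bash
python3 -m inch '[-1,0.003,-0.0012,0.003,0, -1,0.006,-0.0023,0.0055,0, -1,0.009,-0.0035,0.008,0, -1,0.012,-0.0046,0.0105,0, -1,0.015,-0.006,0.013,0, -1,0.018,-0.007,0.015,0, -1,0.021,-0.0082,0.017,0, -1,0.024,-0.0094,0.019,0, -1,0.026,-0.0102,0.020,0, -1,0.026,-0.0102,0.020,0]'
```

```text
clock: 4.03
ee_pos: [0.5068, 0.1619, 0.1485]
orientation: [0.0, 0.192, 0.981, 0.0]
force: [-0.5, -0.0, 0.3]
finger_gap: 0.005
finger_force: 0.0
```

Run:
```python
from h import *
s=grab('side'); t=grab('top')
cv2.imwrite('pics/p2.png',np.hstack([cv2.resize(q[...,::-1],(400,400)) for q in (s['image'][190:410,200:420],t['image'][190:340,120:270])]))
```

```text
(no output)
```

View pics/p2.png

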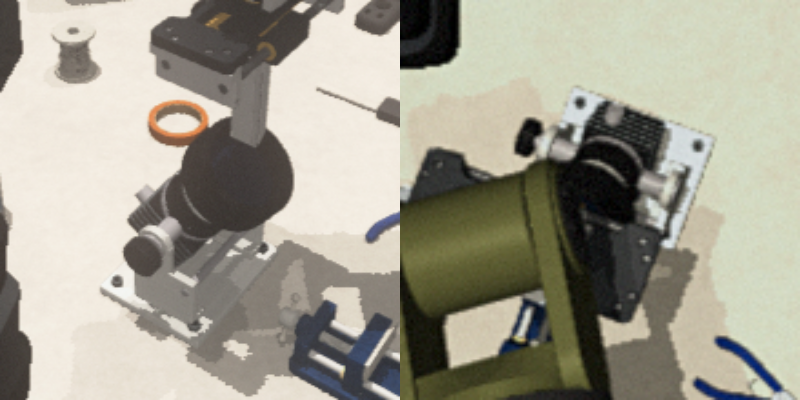

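Run:
```python
from h import *
f=grab('top'); g=grab('side')
o=np.array([.5569,.1416]); yaw=-.375; x=np.array([np.cos(yaw),np.sin(yaw)]); y=np.array([-x[1],x[0]])
for th in (0,.2,.4,.6,.7):
  a=np.r_[-np.sin(th)*x,np.cos(th)]; l=np.r_[-np.cos(th)*x,-np.sin(th)]; h=np.r_[o,.085]
  for n,P in(('rimc',h+.095*a),('low',h+.095*a+.0445*l),('up',h+.095*a-.0445*l),('+y',h+.095*a+np.r_[.0445*y,0])):
    print(th,n,((proj(g,P)-[200,190])*400/220).round(),((proj(f,P)-[120,190])*400/150).round()+[400,0])
print('tcp',((proj(g,[.5068,.1619,.1485])-[200,190])*400/220).round())
```

```text
0 rimc [193. 120.] [591. 165.]
0 low [238. 140.] [571. 217.]
0 up [151. 101.] [610. 112.]
0 +y [162. 147.] [539. 146.]
0.2 rimc [212. 130.] [583. 187.]
0.2 low [256. 158.] [565. 238.]
0.2 up [169. 103.] [600. 135.]
0.2 +y [181. 158.] [531. 168.]
0.4 rimc [230. 143.] [576. 208.]
0.4 low [271. 179.] [562. 255.]
0.4 up [189. 109.] [590. 160.]
0.4 +y [200. 172.] [524. 189.]
0.6 rimc [246. 159.] [571. 227.]
0.6 low [283. 200.] [561. 269.]
0.6 up [210. 119.] [581. 185.]
0.6 +y [217. 189.] [519. 209.]
0.7 rimc [254. 168.] [569. 236.]
0.7 low [287. 211.] [561. 273.]
0.7 up [220. 126.] [577. 197.]
0.7 +y [225. 198.] [518. 217.]
tcp [246. 174.]
```

Run:
```python
from h import *
s=grab('side'); t=grab('top')
b=lambda q:(255*(q[...,::-1]/255.)**.45).astype(np.uint8)
cv2.imwrite('pics/p3.png',np.hstack([cv2.resize(b(q),(400,400),interpolation=cv2.INTER_CUBIC) for q in (s['image'][230:330,280:380],t['image'][210:300,150:240])]))
```

```text
(no output)
```

View pics/p3.png

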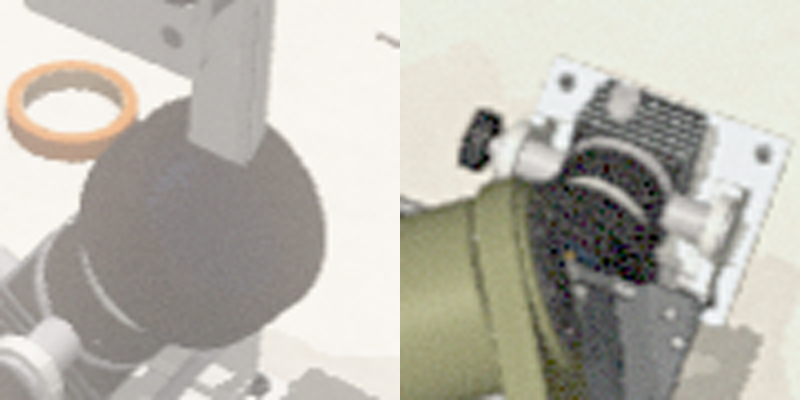

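The head hasn't moved: its outline matches z2. The fingertip shows at about px (337,268), higher than the reported TCP would project. I'll check where the fingertip really is.

Run:
```python
from h import *
f=grab('top'); g=grab('side')
print('p1 tcp proj',proj(g,[.4468,.1861,.1012]),'seen ~(375,312)',' p3 tcp',proj(g,[.5068,.1619,.1485]),'seen ~(337,267)')
for (u,v),(X,Y) in (((375,312),(.4468,.1861)),((337,267),(.5068,.1619))):
    # z on the ray where horizontal distance to TCP axis is least
    d=ray(g,u,v); k=((np.array([X,Y])-g['C'][:2])@d[:2])/(d[:2]@d[:2]); print(g['C']+k*d)
o=sensors.observe(); print(o['ee_pos'],o['orientation'],o['qpos'],o['force'],o['tau'])
```

```text
p1 tcp proj [370.06288204 326.33585228] seen ~(375,312)  p3 tcp [335.05871124 285.46142315] seen ~(337,267)
[0.4421755  0.18596336 0.1317734 ]
[0.50571539 0.16175579 0.18469506]
[0.50628373 0.16213702 0.14830585] [-5.45765287e-05  1.92157037e-01  9.81364188e-01 -1.70698033e-05] [ 2.41018766e-01  2.77323580e-01  1.60030098e+00  1.57002990e-05
  1.26408148e+00 -9.43062953e-01] [ 0.55687208 -0.4116501  -0.09493186] [-4.88379097e-03 -5.10209513e+01 -3.44562364e+01  2.92713032e-02
  6.97103050e-02  5.33009861e-04]
```

The seen fingertip is about 33 mm above the reported TCP, which fits the fingers passing over the rim without contact. I'll lift straight up, back off and look at the fingertip carefully.

```bash
python3 -m inch '[-1,0,0,0.015,0, -1,0,0,0.03,0, -1,-0.015,0.006,0.04,0, -1,-0.035,0.014,0.04,0, -1,-0.055,0.022,0.04,0, -1,-0.075,0.03,0.04,0, -1,-0.09,0.036,0.04,0, -1,-0.09,0.036,0.025,0, -1,-0.09,0.036,0,0, -1,-0.09,0.036,0,0]'
python3 - <<'E'
from h import *
s=grab('side'); o=sensors.observe(); print(o['ee_pos'],o['finger_gap'],o['qpos']); P=o['ee_pos']
print(proj(s,P),[proj(s,P+[0,0,d]) for d in(.03,.06)])
save(s,'p4.png',(300,190,450,330),4)
E
```

```text
clock: 5.27
ee_pos: [0.4146, 0.1976, 0.1451]
orientation: [-0.002, 0.192, 0.981, -0.001]
force: [-0.0, 0.3, -0.2]
finger_gap: 0.0
finger_force: 0.0
[0.41538    0.1977967  0.14718448] 0.004109533774461181 [ 3.64785654e-01  1.22073701e-01  1.79002459e+00 -1.62466220e-05
  1.23288983e+00 -8.19410094e-01]
[393.8906997  313.17046013] [array([396.26071565, 297.50652378]), array([398.73910078, 281.12635262])]
```

View pics/p4.png

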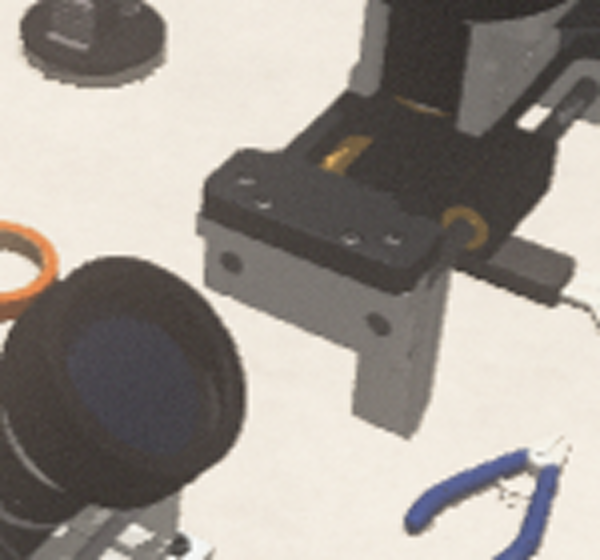

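Seen in p4, the tip is at px (400,297) while the TCP projects to (394,313), so it is about 30 mm short. Rather than guess, I'll touch a free patch of bench lightly with the fingers part open, to calibrate the real fingertip height.

```bash
python3 -m inch '[-1,0,-0.03,0,0, -1,0,-0.065,0,0, -1,0,-0.10,0,0, -1,0,-0.135,0,0, 0.2,0.01,-0.16,0,0, 0.2,0.035,-0.175,-0.02,0, 0.2,0.055,-0.178,-0.05,0, 0.2,0.055,-0.178,-0.08,0, 0.2,0.055,-0.178,-0.10,0, 0.2,0.055,-0.178,-0.11,0]' 20
python3 - <<'E'
from h import *
s=grab('side');t=grab('top'); o=sensors.observe(); P=o['ee_pos']; print(P,o['finger_gap'],o['force'],proj(s,P),proj(t,P))
b=lambda q:cv2.resize(q[...,::-1],(400,400),interpolation=cv2.INTER_CUBIC)
u,v=proj(s,P).astype(int); a,c=proj(t,P).astype(int); print(u,v,a,c)
cv2.imwrite('pics/p5.png',np.hstack([b(s['image'][v-60:v+40,u-50:u+50]),b(t['image'][c-60:c+60,a-60:a+60])]))
E
```

```text
clock: 6.15
ee_pos: [0.471, 0.0198, 0.0369]
orientation: [-0.001, 0.193, 0.981, -0.0]
force: [-0.3, 0.1, 0.3]
finger_gap: 0.396
finger_force: 0.0
[0.47123632 0.02003076 0.03813251] 0.4806437944568394 [-0.12655447 -0.95726579  0.85955238] [364.91547075 284.2917847 ] [253.41515562 286.85398484]
364 284 253 286
```

View pics/p5.png

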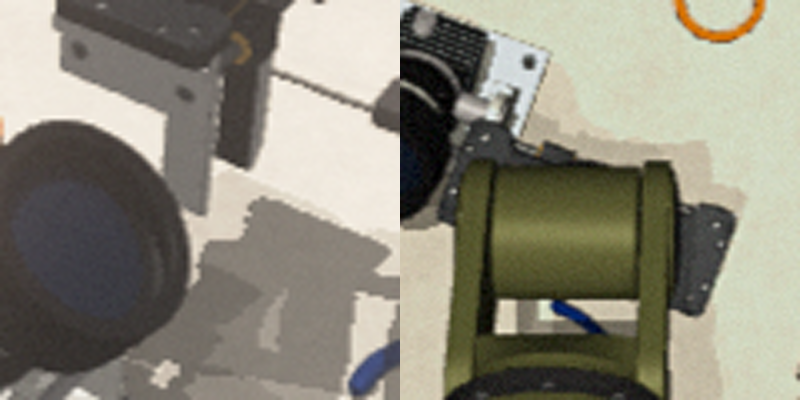

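```bash
python3 -m inch '[0.2,0,0,-0.01,0, 0.2,0,0,-0.02,0, 0.2,0,0,-0.028,0, 0.2,0,0,-0.031,0, 0.2,0,0,-0.032,0, 0.2,0,0,-0.033,0, 0.2,0,0,-0.034,0, 0.2,0,0,-0.034,0, 0.2,0,0,-0.034,0, 0.2,0,0,-0.034,0]'
python3 - <<'E'
from h import *
s=grab('side'); o=sensors.observe(); P=o['ee_pos']; print(P,o['finger_gap'],o['force'],proj(s,P))
u,v=proj(s,P).astype(int)
np.save('s6.npy',s['image'])
# finger columns: brightness profile down through near-finger tip
gray=cv2.cvtColor(s['image'],cv2.COLOR_RGB2GRAY)
print(u,v); print(gray[v-30:v+14:2,u-12:u+18:2])
E
```

```text
clock: 7.08
ee_pos: [0.4715, 0.0201, 0.0046]
orientation: [0.0, 0.192, 0.981, 0.0]
force: [0.4, -0.5, 0.5]
finger_gap: 0.597
finger_force: 0.0
[0.47150672 0.02009015 0.00454155] 0.6002830085657015 [ 0.07456792 -0.95820894 -0.36470087] [363.32690125 297.92059547]
363 297
[[ 59  85 113 117 115 113 116 142 232 107  59  62  59  73 111]
 [ 58  61  94 115 114 115 111 181 214  77  60  58  59  85 120]
 [ 55  59  65 113 114 116 150 228 208  66  55  59  58  89 129]
 [ 53  63  57  77 119 109 166 211 205  57  53  59  61 103 121]
 [ 52  57  58  56 115 109 174 213 210 204 146  62  61 103 131]
 [ 54  54  62  58  94 107 192 210 212 211 213 190 103 129 129]
 [ 52  49  58  59  66 108 188 215 215 211 213 127 126 132 131]
 [ 49  50  58  60  58 111 204 209 212 215 210 134 126 125 129]
 [ 63  57  56  65  56  99 209 191 123 123 126 122 127 127 127]
 [ 60  46  48  67  57  98 181 128 124 125 125 126 127 126 128]
 [ 58  66  51  66  55  73 111 110 114 127 127 127 129 127 129]
 [ 57  71  49  66  59 107 189 110 110 109 112 115 127 128 129]
 [ 58  73  49  62  57 122 178 110 109 108 112 109 111 120 129]
 [ 56  68  55  62  54  86 108 108 110 111 108 113 112 111 116]
 [ 56  66  54  55  53  97 111 112 110 109 109 110 110 111 112]
 [ 54  59  57  59  58 110 109 109 111 110 110 109 110 113 116]
 [ 58  54  54  54  80 108 110 111 107 111 111 113 115 112 127]
 [ 57  57  56  55 108 110 107 112 107 112 110 113 116 130 129]
 [ 56  55  54  96 110 109 107 111 111 112 113 110 119 130 129]
 [ 57  57  96 110 110 109 109 109 111 110 113 115 128 128 129]
 [ 62 108 111 106 110 107 111 112 110 111 113 129 128 132 136]
 [110 112 112 109 111 110 109 109 110 111 128 128 127 130 159]]
```

```bash
python3 -m inch '[0.2,0,0,-0.003,0, 0.2,0,0,-0.006,0, 0.2,0,0,-0.008,0, 0.2,0,0,-0.010,0, 0.2,0,0,-0.012,0, 0.2,0,0,-0.014,0, 0.2,0,0,-0.016,0, 0.2,0,0,-0.018,0, 0.2,0,0,-0.020,0, 0.2,0,0,-0.020,0]'
```

```text
clock: 7.97
ee_pos: [0.4712, 0.0201, -0.0161]
orientation: [-0.0, 0.192, 0.981, -0.0]
force: [-0.2, -0.1, -0.6]
finger_gap: 0.596
finger_force: 0.0
```

```bash
python3 -m inch '[0.2,0,0,-0.001,0, 0.2,0,0,-0.002,0, 0.2,0,0,-0.003,0, 0.2,0,0,-0.004,0, 0.2,0,0,-0.005,0, 0.2,0,0,-0.006,0, 0.2,0,0,-0.007,0, 0.2,0,0,-0.007,0, 0.2,0,0,-0.007,0, 0.2,0,0,-0.007,0]'
```

```text
clock: 8.8
ee_pos: [0.4714, 0.0201, -0.0226]
orientation: [0.0, 0.192, 0.981, 0.0]
force: [0.2, -0.0, 0.3]
finger_gap: 0.598
finger_force: 0.0
```

```bash
python3 -m inch '[0.2,0,0,-0.001,0, 0.2,0,0,-0.002,0, 0.2,0,0,-0.003,0, 0.2,0,0,-0.003,0, 0.2,0,0,-0.004,0, 0.2,0,0,-0.004,0, 0.2,0,0,-0.005,0, 0.2,0,0,-0.005,0, 0.2,0,0,-0.005,0, 0.2,0,0,-0.005,0]'
```

```text
clock: 9.63
ee_pos: [0.4714, 0.0201, -0.0276]
orientation: [-0.0, 0.192, 0.981, -0.0]
force: [-0.2, 0.2, -0.1]
finger_gap: 0.6
finger_force: 0.0
```

Run:
```python
from h import *
s=grab('side'); o=sensors.observe(); P=o['ee_pos']; print(P,o['force'],proj(s,P+[0,0,.03]))
gray=cv2.cvtColor(s['image'],cv2.COLOR_RGB2GRAY); print(gray[270:316:2,346:386:2])
```

```text
[ 0.47141243  0.02010424 -0.02763423] [0.47862419 0.59876485 0.76938768] [363.28505161 298.79981829]
[[ 54  60  59  64  59  56  57  59  56  66  76  90  72  58  57  61 117 178
  234 235]
 [ 55  50  54  63  59  59  56  58  59 103  76  98  60  58  58  67 109 163
  218 234]
 [ 54  53  52  58  60  59  83 101 109 111  83  63  61  57  61  68 112 129
  136 217]
 [ 53  50  54  54  58  59  65 114 111 136 208 100  53  57  54  79 110 127
  128 126]
 [ 54  54  54  54  54  59  60 114 114 149 216  90  55  57  54  83 112 129
  127 127]
 [ 55  58  53  50  54  62  55  93 117 158 212  65  55  57  53  81 112 125
  124 125]
 [ 56  58  56  54  50  62  56  75 115 149 122  62  54  59  55  98 114 126
  127 126]
 [ 61  58  56  59  50  58  59  65 113 113 108  54  52  56  55 101 113 126
  128 126]
 [ 59  59  53  64  49  58  57  61 113 109 105  54  54  51  57 113 125 128
  126 127]
 [ 57  57  58  65  61  56  62  55 177 110 109 105  70  58  57 113 112 126
  130 129]
 [ 57  59  56  64  60  57  59  55 107 107 110 107 108 109  92 110 114 114
  113 117]
 [ 59  58  54  61  65  58  55  56 109 109 107 106 108 108 113 11
[... 256 characters left out ...]
 112 118
  127 131]
 [ 59  55  57  50  54  56  67 107 107 111 104 110 111 112 112 114 114 130
  130 133]
 [ 54  55  57  59  54  58 110 108 110 110 110 111 114 113 112 113 126 128
  128 129]
 [ 55  56  49  56  57 100 102 107 108 108 110 111 112 111 115 130 131 125
  131 129]
 [ 55  50  52  63 108 119 106 109 114 109 110 110 110 109 114 125 129 131
  129 129]
 [ 49  49  83 108 110 109 109 110 110 110 109 109 120 125 129 129 131 130
  128 128]
 [ 52  83 107 110 110 111 111 110 110 107 109 112 112 115 127 126 129 129
  129 129]
 [106 108 108 109 110 112 111 112 109 109 110 110 109 110 110 128 124 127
  128 131]
 [108 111 111 110 113 107 110 112 107 109 105 111 108 111 110 113 110 119
  132 128]]
```

```bash
python3 -m inch '[0.2,0,0,-0.001,0, 0.2,0,0,-0.001,0, 0.2,0,0,-0.002,0, 0.2,0,0,-0.002,0, 0.2,0,0,-0.003,0, 0.2,0,0,-0.003,0, 0.2,0,0,-0.0035,0, 0.2,0,0,-0.0035,0, 0.2,0,0,-0.0035,0, 0.2,0,0,-0.0035,0]'
```

```text
clock: 10.52
ee_pos: [0.4714, 0.0201, -0.0311]
orientation: [0.0, 0.192, 0.981, -0.0]
force: [-0.1, 0.2, -0.0]
finger_gap: 0.599
finger_force: 0.0
```

```bash
python3 -m inch '[0.2,0,0,-0.001,0, 0.2,0,0,-0.001,0, 0.2,0,0,-0.002,0, 0.2,0,0,-0.002,0, 0.2,0,0,-0.003,0, 0.2,0,0,-0.003,0, 0.2,0,0,-0.004,0, 0.2,0,0,-0.004,0, 0.2,0,0,-0.004,0, 0.2,0,0,-0.004,0]'
```

```text
clock: 11.35
ee_pos: [0.4714, 0.0201, -0.0351]
orientation: [0.0, 0.192, 0.981, -0.0]
force: [-0.7, -0.1, -0.1]
finger_gap: 0.601
finger_force: 0.0
```

```bash
python3 -m inch '[0.2,0,0,-0.001,0, 0.2,0,0,-0.001,0, 0.2,0,0,-0.002,0, 0.2,0,0,-0.002,0, 0.2,0,0,-0.003,0, 0.2,0,0,-0.003,0, 0.2,0,0,-0.004,0, 0.2,0,0,-0.004,0, 0.2,0,0,-0.004,0, 0.2,0,0,-0.004,0]'
```

```text
clock: 12.18
ee_pos: [0.4718, 0.0201, -0.0362]
orientation: [0.0, 0.192, 0.981, -0.0]
force: [-21.6, 0.1, 54.5]
finger_gap: 0.601
finger_force: 27.4
```

Contact came at a reported z of −36 mm, so the real tip is 36 mm above the reported TCP. With that offset I'll go back behind the rim, with the tip at z ≈ 0.10.

```bash
python3 -m inch '[-1,0,0,0.03,0, -1,-0.01,0,0.07,0, -1,-0.03,0.01,0.105,0, -1,-0.05,0.03,0.135,0, -1,-0.046,0.065,0.145,0, -1,-0.042,0.10,0.145,0, -1,-0.036,0.13,0.145,0, -1,-0.0245,0.165,0.145,0, -1,-0.0245,0.165,0.125,0, -1,-0.0245,0.165,0.105,0]' 20
python3 -m inch '[-1,0.004,-0.0016,0,0, -1,0.008,-0.003,0,0, -1,0.012,-0.0048,0,0, -1,0.015,-0.006,0,0, -1,0.018,-0.007,0.004,0, -1,0.021,-0.0083,0.009,0, -1,0.0243,-0.0096,0.016,0, -1,0.0243,-0.0096,0.016,0, -1,0.0243,-0.0096,0.016,0, -1,0.0243,-0.0096,0.016,0]'
```

```text
clock: 13.02
ee_pos: [0.4475, 0.1869, 0.0657]
orientation: [0.001, 0.191, 0.982, 0.001]
force: [0.4, -0.7, -0.4]
finger_gap: 0.002
finger_force: 0.0
clock: 13.85
ee_pos: [0.4717, 0.1753, 0.0823]
orientation: [0.001, 0.192, 0.981, 0.0]
force: [0.1, 0.5, -0.0]
finger_gap: 0.007
finger_force: 0.2
```

```bash
cat >> h.py <<'E'
def lens():
    g=grab('side'); im=cv2.GaussianBlur(g['image'],(3,3),0); m=(im.max(2)<95).astype(np.uint8)*255
    m[:, :285]=0; m[:,385:]=0; m[:225]=0; m[320:]=0
    m=cv2.morphologyEx(m,cv2.MORPH_OPEN,np.ones((9,9)))
    n,l,st,ce=cv2.connectedComponentsWithStats(m); i=1+np.argmax(st[1:,4]); return st[i],ce[i]
E
python3 - <<'E'
from h import *
print(lens())
E
```

```text
(array([ 318,  225,   67,   59, 2111], dtype=int32), array([351.55755566, 256.54808148]))
```

```bash
python3 -m inch '[-1,0.0035,-0.0014,0.0045,0, -1,0.007,-0.0028,0.009,0, -1,0.0105,-0.0042,0.013,0, -1,0.014,-0.0055,0.016,0, -1,0.0175,-0.007,0.0195,0, -1,0.021,-0.0083,0.0225,0, -1,0.025,-0.010,0.0255,0, -1,0.029,-0.0115,0.028,0, -1,0.033,-0.013,0.0305,0, -1,0.037,-0.0147,0.033,0]'
```

```text
clock: 14.73
ee_pos: [0.504, 0.1623, 0.1127]
orientation: [-0.006, 0.192, 0.981, -0.0]
force: [-42.8, 27.7, -17.1]
finger_gap: 0.005
finger_force: 25.0
```

The 50 N reaction says the head is on its stop. I'll retreat and travel towards the cap, then verify upright from the top view.

```bash
python3 -m inch '[-1,-0.015,0.006,0,0, -1,-0.035,0.014,0,0, -1,-0.06,0.02,0.01,0, -1,-0.065,-0.015,0.03,0, -1,-0.065,-0.055,0.03,0, -1,-0.065,-0.095,0.03,0, 0.4,-0.06,-0.135,0.03,0, 0.4,-0.055,-0.175,0.03,0, 0.4,-0.05,-0.215,0.03,0, 0.4,-0.045,-0.25,0.03,0]'
python3 -m inch '[0.4,0.015,-0.021,0,0, 0.4,0.03,-0.042,0,0, 0.4,0.045,-0.063,0,0, 0.4,0.06,-0.084,0,0, 0.4,0.075,-0.105,0,0, 0.4,0.09,-0.126,0,0, 0.4,0.105,-0.147,0,0, 0.4,0.12,-0.168,0,0, 0.4,0.135,-0.19,0,0, 0.4,0.149,-0.211,0,0]'
cat >> h.py <<'E'
def dark(f,box,t):
    im=cv2.GaussianBlur(f['image'],(3,3),0).max(2); m=np.zeros_like(im); x0,y0,x1,y1=box
    m[y0:y1,x0:x1]=(im[y0:y1,x0:x1]<t)*255; return m
E
python3 - <<'E'
from h import *
f=grab('top'); g=grab('side')
cv2.imwrite('pics/t7.png',f['image'][...,::-1]); cv2.imwrite('pics/s7.png',g['image'][...,::-1])
print(sensors.observe()['ee_pos'])
o=np.array([.5569,.1416]); P=np.r_[o,.18]; print(proj(f,P),proj(g,P), 'rad px',.0445*f['f']/1.16)
# glass: bluish dark
for n,h,t,q in(('top',f,5,120),('side',g,-3,240)):
    im=cv2.GaussianBlur(h['image'],(5,5),0).astype(int); u,v=proj(h,P).astype(int); m=((im[...,2]-im[...,0]>t)&(im.sum(2)<q+30)).astype(np.uint8)*255
    M=np.zeros_like(m); M[v-30:v+40,u-30:u+30]=m[v-30:v+40,u-30:u+30]
    cs=cv2.findContours(M,cv2.RETR_EXTERNAL,cv2.CHAIN_APPROX_NONE)[0]; c=max(cs,key=cv2.contourArea); print(n,cv2.fitEllipse(c))
u,v=proj(f,P).astype(int); gr=f['image'].max(2); print(gr[v-30:v+32:3,u-36:u+36:3])
E
```

```text
clock: 15.57
ee_pos: [0.4637, -0.0922, 0.1457]
orientation: [0.001, 0.192, 0.981, -0.0]
force: [0.7, 0.4, 0.7]
finger_gap: 0.248
finger_force: 0.0
clock: 16.4
ee_pos: [0.6132, -0.3021, 0.1452]
orientation: [0.001, 0.192, 0.981, -0.0]
force: [-0.2, 0.7, 0.1]
finger_gap: 0.698
finger_force: 0.0
[ 0.61306773 -0.30332968  0.14405482]
[191.4442157  251.77275823] [306.18885999 255.93645144] rad px 20.783369198920823
top ((193.0923309326172, 251.84603881835938), (29.589683532714844, 31.61395835876465), 78.31317138671875)
side ((306.8050231933594, 263.5205078125), (19.018712997436523, 39.469120025634766), 91.86821746826172)
[[231 231 231 229 230 227 227 226 227 229 230 231 229 230 229 224 227 228
  228 226 227 229 226 229]
 [228 229 230 227 225 226 229 225 222 224 236 231 179 222 230 230 227 228
  225 228 224 228 228 228]
 [229 227 227 226 226 228 224 223 223 221 182  83 233 234 229 198 231 229
  228 229 226 227 227 226]
 [227 228 227 229 223 227 221 222 227 223 228 157 242 241 235 233 231 218
  229 227 227 228 227 228]
 [226 227 226 221 228 229 226 223 229 167  75  59  62  64  59 118 242 23
[... 945 characters left out ...]
32 227 227 229 235 125  51  39  44  48  55  55  65  65  73  38  65
    7 139 107 233 167  62]
 [229 227 225 224 231 229 218  52  49  48  52  51  51  59  47  37  65  21
   64 145 112 186  79 115]
 [225 226 224 225 228 228 223 229  92  46  48  37  27  35  60  63  22  49
   73 117 165 236  67 188]
 [225 228 226 229 226 224 227 226 230 230 101  61  57  48  76 177 187 173
  119 224 174 240 113 238]
 [231 230 230 229 228 232 230 226 229 227 230 232 206 152 158 162 190 185
  184 205 212 216 177 228]
 [228 229 230 228 230 228 228 225 227 227 227 229 228 233 226 156 153 211
  235 233 230  25 165 192]
 [229 230 227 227 230 229 224 226 229 230 228 226 228 227 226 227 227 225
  231 226 182 237 236 226]]
```

The head is upright: the glass is a round ellipse at (193.1,251.8), 31 px across, as expected for 68 mm. I'll descend to just above the tabs and check the alignment.

```bash
python3 -m inch '[0.4,0,0,-0.03,0, 0.4,0,0,-0.06,0, 0.4,0,0,-0.085,0, 0.4,0,0,-0.105,0, 0.4,0,0,-0.12,0, 0.4,0,0,-0.12,0, 0.4,0,0,-0.12,0, 0.4,0,0,-0.12,0, 0.4,0,0,-0.12,0, 0.4,0,0,-0.12,0]'
python3 - <<'E'
from h import *
f=grab('top'); g=grab('side'); o=sensors.observe(); P=o['ee_pos']; print(P)
cv2.imwrite('pics/s8.png',g['image'][...,::-1])
print('rim from glass',onz(f,193.09,251.85,.166))
# rim outline ellipse from a pre-move frame
t=cv2.imread('pics/t7.png')[...,::-1]; 
im=t.max(2); cx,cy=193.5,251; pts=[]
for a in np.radians(np.arange(0,360,5)):
    r=np.arange(14,28,.25); u=cx+r*np.cos(a); v=cy+r*np.sin(a)
    s=cv2.remap(im,u.astype(np.float32)[None],v.astype(np.float32)[None],cv2.INTER_LINEAR)[0].astype(int)
    k=np.argmax(s>140); 
    if s[k]>140 and 18.5<r[k]<23.5: pts.append((u[k],v[k]))
e=cv2.fitEllipse(np.array(pts,np.float32)); print(len(pts),e,onz(f,*e[0],.18))
# cap tabs in side view from first frame: flange ellipse
s0=cv2.imread('pics/side1.png')[...,::-1]; m=np.zeros(s0.shape[:2],np.uint8); m[170:220,295:355]=(s0.max(2)[170:220,295:355]<150)*255
c=max(cv2.findContours(m,cv2.RETR_EXTERNAL,cv2.CHAIN_APPROX_NONE)[0],key=cv2.contourArea).reshape(-1,2)
print('cap x-extents',c[:,0].min(),c[:,0].max(),c[:,1].max(),[proj(g,[.6127,-.2996,.0135])])
tip=P+[0,0,.036]; yv=np.array([.378,.926,0]); print('pred tips', [proj(g,tip+sg*.039*yv).round(1) for sg in(1,-1)],'tabs pred',[proj(g,np.array([.6127,-.2996,.046])+sg*.025*yv).round(1) for sg in(1,-1)])
save(g,'p6.png',(270,100,400,220),4.6)
E
```

```text
clock: 17.33
ee_pos: [0.6127, -0.3005, 0.0262]
orientation: [0.001, 0.192, 0.981, -0.0]
force: [0.1, 0.2, 1.2]
finger_gap: 0.702
finger_force: 0.0
[ 0.61247985 -0.30036185  0.02565977]
rim from glass [0.55681751 0.14050745 0.166     ]
44 ((192.4150390625, 252.3599853515625), (42.010929107666016, 45.754329681396484), 99.01744842529297) [0.55558998 0.13954273 0.18      ]
cap x-extents 305 340 211 [array([322.67374114, 196.60088132])]
pred tips [array([314.3, 185.9]), array([332.5, 172.6])] tabs pred [array([317.3, 189.3]), array([328.9, 180.7])]
```

The TCP is within 1 mm of the cap. The rim centre is at about (0.5565, 0.140). I'll descend and pinch.

```bash
python3 -m inch '[0.4,0,0,-0.01,0, 0.4,0,0,-0.02,0, 0.4,0,0,-0.03,0, 0.4,0,0,-0.036,0, 0.4,0,0,-0.038,0, 0.4,0,0,-0.038,0, 0.0,0,0,-0.038,0, -0.3,0,0,-0.038,0, -0.3,0,0,-0.038,0, -0.3,0,0,-0.038,0]' 25
python3 -m inch '[-1,0,0,0,0, -1,0,0,0,0, -1,0,0,0,0, -1,0,0,0,0, -1,0,0,0,0, -1,0,0,0,0, -1,0,0,0,0, -1,0,0,0,0, -1,0,0,0,0, -1,0,0,0,0]' 25
```

```text
clock: 18.27
ee_pos: [0.6125, -0.3004, -0.0125]
orientation: [0.0, 0.192, 0.981, -0.0]
force: [-0.6, 0.6, 2.1]
finger_gap: 0.453
finger_force: 6.0
clock: 19.1
ee_pos: [0.6126, -0.3004, -0.0123]
orientation: [0.001, 0.192, 0.981, -0.0]
force: [-0.7, 0.2, 6.0]
finger_gap: 0.391
finger_force: 25.0
```

Both tabs are pinched home (37 mm gap, 25 N). I'll lift and carry the cap over the lens.

```bash
python3 -m inch '[-1,0,0,0.02,0, -1,0,0,0.05,0, -1,0,0,0.09,0, -1,0,0,0.13,0, -1,-0.001,0.01,0.17,0, -1,-0.004,0.035,0.20,0, -1,-0.009,0.07,0.213,0, -1,-0.014,0.105,0.213,0, -1,-0.0185,0.143,0.213,0, -1,-0.023,0.18,0.213,0]' 25
python3 -m inch '[-1,-0.005,0.037,0,0, -1,-0.010,0.074,0,0, -1,-0.015,0.111,0,0, -1,-0.020,0.148,0,0, -1,-0.024,0.183,0,0, -1,-0.028,0.215,0,0, -1,-0.031,0.24,0,0, -1,-0.033,0.255,0,0, -1,-0.033,0.2595,-0.004,0, -1,-0.033,0.2595,-0.008,0]' 25
python3 -m inch '[-1,0,0,-0.003,0, -1,0,0,-0.006,0, -1,0,0,-0.008,0, -1,0,0,-0.009,0, -1,0,0,-0.009,0, -1,0,0,-0.009,0, -1,0,0,-0.009,0, -1,0,0,-0.009,0, -1,0,0,-0.009,0, -1,0,0,-0.009,0]' 25
python3 - <<'E'
from h import *
f=grab('top'); g=grab('side'); o=sensors.observe(); P=o['ee_pos']; print(P,o['force'])
zc=P[2]+.0125
b=lambda q:(255*(q/255.)**.6).astype(np.uint8)[...,::-1]
S=g['image'].copy(); T=f['image'].copy()
print('rim side pred',proj(g,[.5567,.1402,.18]),'cap flange pred',proj(g,[P[0],P[1]+.0008,zc+.0135]),'top rim',proj(f,[.5567,.1402,.18]))
u,v=proj(g,[.5567,.1402,.19]).astype(int); a,c=proj(f,[.5567,.1402,.19]).astype(int); print(u,v,a,c)
cv2.imwrite('pics/p6.png',np.hstack([cv2.resize(b(S[v-45:v+45,u-45:u+45]),(450,450),interpolation=cv2.INTER_CUBIC),cv2.resize(b(T[c-35:c+35,a-35:a+35]),(350,350),interpolation=cv2.INTER_CUBIC).repeat(1,0) if 0 else cv2.copyMakeBorder(cv2.resize(b(T[c-35:c+35,a-35:a+35]),(340,340),interpolation=cv2.INTER_CUBIC),0,110,0,0,cv2.BORDER_CONSTANT)]))
E
```

```text
clock: 19.93
ee_pos: [0.5885, -0.1186, 0.1999]
orientation: [0.0, 0.192, 0.981, 0.0]
force: [0.6, -0.1, -1.3]
finger_gap: 0.39
finger_force: 24.9
clock: 20.77
ee_pos: [0.5561, 0.14, 0.1914]
orientation: [0.0, 0.191, 0.982, -0.0]
force: [-0.2, 0.0, -1.5]
finger_gap: 0.392
finger_force: 24.9
clock: 21.6
ee_pos: [0.5562, 0.1394, 0.1829]
orientation: [0.0, 0.192, 0.981, 0.0]
force: [-0.2, 0.0, -1.1]
finger_gap: 0.393
finger_force: 24.9
[0.5562011  0.13928608 0.18287434] [-0.07115093  0.34626542 -1.32253198]
rim side pred [306.51631249 255.40963881] cap flange pred [307.22686334 240.32552808] top rim [192.10041814 251.84762546]
306 250 191 251
```

View pics/p6.png

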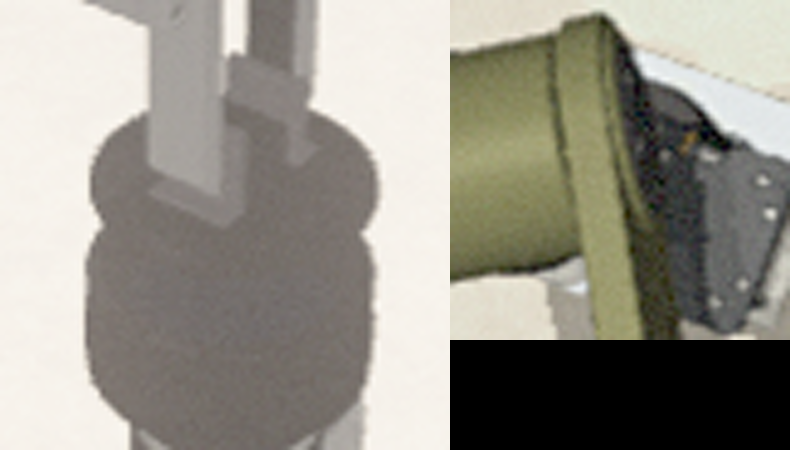

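In the side view the flange spans columns 91–378 and the barrel 86–374 (5× scale). After perspective that puts the cap about 0.6 mm too far towards −x. I'll correct that and lower to a few mm into the bore, watching the force.

```bash
python3 -m inch '[-1,0.0006,0,-0.003,0, -1,0.0006,0.0003,-0.006,0, -1,0.0006,0.0003,-0.009,0, -1,0.0006,0.0003,-0.012,0, -1,0.0006,0.0003,-0.014,0, -1,0.0006,0.0003,-0.016,0, -1,0.0006,0.0003,-0.0175,0, -1,0.0006,0.0003,-0.0185,0, -1,0.0006,0.0003,-0.0185,0, -1,0.0006,0.0003,-0.0185,0]' 25
```

```text
clock: 22.53
ee_pos: [0.5569, 0.1401, 0.1649]
orientation: [0.0, 0.192, 0.981, 0.0]
force: [-2.0, 3.7, 5.2]
finger_gap: 0.394
finger_force: 25.0
```

```bash
python3 -m inch '[-1,-0.0003,0.0005,0,0, -1,-0.0005,0.001,0,0, -1,-0.0005,0.001,-0.0005,0, -1,-0.0005,0.001,-0.001,0, -1,-0.0005,0.001,-0.0015,0, -1,-0.0005,0.001,-0.002,0, -1,-0.0005,0.001,-0.0025,0, -1,-0.0005,0.001,-0.003,0, -1,-0.0005,0.001,-0.003,0, -1,-0.0005,0.001,-0.003,0]' 25
```

```text
clock: 23.37
ee_pos: [0.5566, 0.141, 0.163]
orientation: [0.001, 0.192, 0.981, 0.001]
force: [-4.4, 4.4, 16.1]
finger_gap: 0.398
finger_force: 25.1
```

```bash
python3 -m inch '[-1,0,0,0.002,0, -1,-0.0005,0.0005,0.002,0, -1,-0.001,0.001,0.002,0, -1,-0.001,0.001,0.002,0, -1,-0.001,0.001,0.001,0, -1,-0.001,0.001,0,0, -1,-0.001,0.001,-0.001,0, -1,-0.001,0.001,-0.001,0, -1,-0.001,0.001,-0.001,0, -1,-0.001,0.001,-0.001,0]' 25
```

```text
clock: 24.2
ee_pos: [0.5553, 0.1422, 0.1601]
orientation: [-0.0, 0.192, 0.981, 0.001]
force: [1.7, 5.4, 1.3]
finger_gap: 0.392
finger_force: 24.9
```

The cap has dropped in, with a low z force. I'll ease it +y and press it home.

```bash
python3 -m inch '[-1,0.0003,0.0005,0,0, -1,0.0003,0.001,-0.0005,0, -1,0.0003,0.001,-0.001,0, -1,0.0003,0.001,-0.0015,0, -1,0.0003,0.001,-0.002,0, -1,0.0003,0.001,-0.0025,0, -1,0.0003,0.001,-0.003,0, -1,0.0003,0.001,-0.0035,0, -1,0.0003,0.001,-0.004,0, -1,0.0003,0.001,-0.004,0]' 25
```

```text
clock: 25.03
ee_pos: [0.5558, 0.1425, 0.1567]
orientation: [0.0, 0.192, 0.981, 0.0]
force: [-0.0, -0.8, 3.1]
finger_gap: 0.389
finger_force: 25.0
```

```bash
python3 -m inch '[-1,0,0,-0.0005,0, -1,0,0,-0.001,0, -1,0,0,-0.001,0, -1,0,0,-0.0015,0, -1,0,0,-0.0015,0, -1,0,0,-0.0015,0, -1,0,0,-0.0015,0, -1,0,0,-0.0015,0, -1,0,0,-0.0015,0, -1,0,0,-0.0015,0]' 25
```

```text
clock: 25.87
ee_pos: [0.556, 0.1424, 0.1563]
orientation: [0.001, 0.192, 0.981, 0.0]
force: [-4.4, -3.8, 12.5]
finger_gap: 0.394
finger_force: 25.0
```

It's seated: the force is rising at the predicted height. I'll open while holding, then lift straight up.

```bash
python3 -m inch '[0.0,0,0,0,0, 0.1,0,0,0,0, 0.2,0,0,0,0, 0.4,0,0,0,0, 0.4,0,0,0,0, 0.4,0,0,0,0, 0.4,0,0,0.005,0, 0.4,0,0,0.015,0, 0.4,0,0,0.03,0, 0.4,0,0,0.05,0]' 25
python3 -m inch '[0.4,0,0,0.03,0, 0.4,0,0,0.06,0, 0.4,0,-0.03,0.07,0, 0.4,0,-0.07,0.07,0, 0.4,0,-0.11,0.07,0, 0.4,-0.005,-0.15,0.07,0, 0.4,-0.01,-0.19,0.07,0, 0.4,-0.02,-0.225,0.07,0, 0.4,-0.02,-0.225,0.07,0, 0.4,-0.02,-0.225,0.07,0]'
python3 - <<'E'
from h import *
f=grab('top'); g=grab('side'); cv2.imwrite('pics/s9.png',g['image'][...,::-1]); cv2.imwrite('pics/t9.png',f['image'][...,::-1])
P=np.array([.5563,.1412,.18])
for n,h,P0,r in(('side',g,P,30),('top',f,P,30)):
    d0=cv2.imread('pics/'+n[0]+'7.png')[...,::-1]; u,v=proj(h,P0).astype(int)
    print(n,u,v); print(h['image'].max(2)[v-36:v+30:3,u-33:u+34:3])
# tabs: bright pixels on the flange in the top view
im=f['image'].max(2); m=np.zeros_like(im); c=proj(f,P+[0,0,.02]); cv2.circle(m,tuple(c.astype(int)),16,255,-1)
vv=np.argwhere((im>95)&(m>0))[:,::-1].astype(np.float32); R=cv2.minAreaRect(vv); print('tabs',R,len(vv),'rim px',proj(f,P),'mm/px',1e3*(1.34-.21)/f['f'])
E
```

```text
clock: 26.7
ee_pos: [0.5552, 0.1425, 0.2054]
orientation: [-0.001, 0.192, 0.981, -0.0]
force: [0.3, 0.0, 0.8]
finger_gap: 0.7
finger_force: 0.0
clock: 27.53
ee_pos: [0.5353, -0.0839, 0.2759]
orientation: [0.001, 0.194, 0.981, -0.0]
force: [-0.2, 0.0, -0.6]
finger_gap: 0.701
finger_force: 0.0
side 306 255
[[241 241 242 241 242 241 240 239 239 241 241 243 244 242 244 243 244 243
  242 242 240 243 242]
 [242 243 241 242 240 241 241 243 240 241 241 241 241 243 242 242 243 243
  241 240 241 241 242]
 [241 241 241 242 240 241 242 242 240 239 240 241 239 240 241 242 242 241
  243 242 240 241 241]
 [238 240 239 240 242 240 240 239 240 241 241 241 235 242 239 241 243 241
  241 241 242 240 243]
 [242 240 244 242 243 241 242 241 242 243 241 236 121 165 175 239 242 238
  241 241 241 241 242]
 [242 243 242 242 240 243 241 241 242 242 242 235 104  99 107 155 170 240
  240 236 223 226 241]
 [243 242 242 244 243 243 244 242 241 243 242 235 101 102  99  99 104 197
  239 223 222 225 224]
 [242 244 241 242 243 243 242 133  97  89  88  88 115 100 102  98 101 218
  237 222 223 222 220]
 [243 243 243 244 
[... 2959 characters left out ...]
 52  48  46  54   7
  114  95 201 128  63]
 [212 213 214 213 212 215 143  47  49  53  50  59  57  58  64  56  10  60
  108 117 143  57 119]
 [210 212 209 215 212 211 216 201  27  56  53  61  55  60  16  63  73  84
   96 158 227  60 220]
 [216 212 216 214 215 215 214 218 217 210 145  98 105 147 156 147 152 106
  164 200 212 137 226]
 [216 218 217 219 217 215 211 209 213 216 213 213 135 117 117 145 149 175
  230 218 133 148 191]
 [218 217 217 221 217 212 216 214 216 212 215 216 213 214 202 207 215 164
  219 223 104 189 147]]
tabs ((190.24136352539062, 252.3965606689453), (28.225692749023438, 13.55575942993164), 21.801406860351562) 112 rim px [191.635161   252.04907473] mm/px 2.0857608560062246
```

The tabs are spread back to full width: corner separation grew 1.7× between the side views, against 1.58× expected fully out and about 1.4× if stuck on the bore. The flange sits concentric on the barrel, and the seating height matched the prediction. I'm handing in.

```bash
python3 -c "
from workcell import ticket
print(ticket.hand_in())"
```

```text
the job is handed in; nothing more can be done
None
```

The job is handed in: the camera head is upright against its stop, and by camera and force readings the lens cap sits flush with both tabs sprung out under the rim; hand-in returned no verdict.

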